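# Fit the dial thermometer in the block heater's hidden well

### The job

Take the dial thermometer out of the wooden instrument block and fit it in the block heater: put its stem through the slot in the heater's lid, slide the tip lightly along the cover plate underneath until it drops into the hidden thermometer well, and lower it until it stands on the bottom of the well before you let go. Never push hard with the stem, and leave the seeker, the beaker and the jar where they are.

Things in the scene. Friction and masses are not known exactly. Their poses are not given: they have to be found in the camera images.
- dial (a point): Centre of the thermometer's round steel dial case, 45 mm across, 16 mm thick, white face up: grip it from above across its diameter, at any yaw. Below it a 14 mm neck, 12 mm long, then a straight 8 mm steel stem. At the start it stands upright, loosely, in one end hole of the wooden block, 60 mm deep: lift it straight up 65 mm or more to clear. About 80 g.
- stem_tip (a point): The rounded lower tip of the thermometer's 8 mm stem, on its axis, 108 mm below the dial's centre; z points up the stem.
- stand: Wooden instrument block, fixed, 60 mm (x) by 150 mm (y) by 65 mm high, with 10 mm holes in a row along its y axis; the two end holes, 45 mm either side of the middle, are used, the two between are empty. Origin at the centre of its underside. One end hole holds the thermometer, the other end hole a seeker.
- seeker_mid (a point): Middle of the handle of the blunt steel seeker (a thin straight rod without a dial, 135 mm long, handle 10 mm across), 30 mm below its top. Stands in the other end hole of the wooden block. Leave it there.
- heater: Block heater, white housing, fixed, 210 mm (x, front to back) by 240 mm (y) by 95 mm high with its steel lid. Origin on the bench under it; its sloping panel with the display faces -x.
- slot (a point): Middle of the right-hand (-y) end edge of the thermometer slot in the heater's fixed steel lid, level with the lid's upper face, 95 mm above the bench; axes as the heater's. The slot goes through the 10 mm lid, is 12 mm wide (x = -6 to 6 mm) and 70 mm long (y = 0 to 70 mm), with bevelled edges. Its middle lies 20 mm behind the heater's origin.
- plate (a point): Point of the block's flat black cover plate, 12 mm straight below the point slot; axes as the heater's. The well is a 10 mm round hole, slightly bevelled, in this plate at x = 0 and anywhere from y = 10 to 60 mm: it differs from block to block and is not measured. The well is 50 mm deep. The plate does not give. More than 20 N spoils the stem; 3 to 5 N is enough to feel the way.
- beaker_mid (a point): Middle of a glass beaker, 70 mm across and 90 mm high, standing on the bench. Leave it alone.
- jar_mid (a point): Middle of a small amber glass jar, 56 mm across and 75 mm high, standing on the bench. Leave it alone.
Mind the look-alikes: they are no part of the job. There is more than one size of the part that bears dial; the job needs the largest.

How it is judged:
On the way, in this order (a step that is already met when the one before it is completed fails the run):
1. the thermometer is lifted clear of the wooden block (height (world z) of stem_tip above 0.067 m), for 0.1 s.
2. the stem is lowered to the bottom of the hidden well while still held (z of stem_tip in the frame of slot below -0.058 m and horizontal distance between stem_tip and slot below 0.065 m and contact force between the fingers and thermometer above 0.5 N), for 0.1 s.
At the end, for the whole second after the job is handed in: The thermometer is released and at rest in the well of the block heater: the stem's tip on the well's floor (within 4 mm of it, that is 58 mm or more below the lid's face), within 6 mm of the slot's centre line, the stem within about 9 degrees of upright (z of stem_tip in the frame of slot below -0.058 m and x of stem_tip in the frame of slot between -0.006 and 0.006 m and angle between dial's own z axis and vertical below 0.15 rad and linear speed of thermometer below 0.02 m/s); the robot touches nothing.
It fails at once if the thermometer pushed on the heater with more than 20 N (contact force between thermometer and heater above 20 N).
It fails at once if the seeker pulled out or moved by more than 20 mm (distance of seeker_mid from where it was at the start of the episode above 0.02 m).
It fails at once if the beaker moved by more than 20 mm (distance of beaker_mid from where it was at the start of the episode above 0.02 m).
It fails at once if the jar moved by more than 20 mm (distance of jar_mid from where it was at the start of the episode above 0.02 m).
It also fails if it takes over 72 s, if anything falls off the work surface, if the arm or the gripper's body presses on something with over 40 N, if the wrist force passes 120 N, or if a joint passes its speed limit or range.

### The arm

A 6-joint arm with a two-finger parallel gripper is mounted at the origin on the work surface. World frame = base frame: x ahead of the robot, y to its left, z up, the work surface at z = 0. Lengths are in m, angles in rad, forces in N, time in s.
With the tool pointing down it reaches from about 0.275 to 0.85 m from the base axis. Payload 5.2 kg.
Tool frame: the origin (TCP) lies at the very end of the fingers, on their centre line; the grasp point (between the pads) lies 19 mm behind it; z points along the fingers, y is the direction in which the jaws open and shut (so a half turn about z gives the same grasp; the last joint's range is limited). The gripper opens to 85 mm and grips with 20 to 120 N. Pads are 22 mm wide; open, the fingers measure 114 mm over their backs; the gripper's body (76 mm by 85 mm) begins 54 mm behind the grasp point. The pads swing forward as they close: fully open they stand 13 mm farther back than shut.
Start: joints at [1.122, 0.259, 1.535, -0, 1.348, -0.203], TCP at [0.134, 0.533, 0.231] pointing down, gripper open.
Joint ranges: [-3.14, 3.14], [-0.91, 2.08], [0.19, 2.58], [-1.22, 4.36], [0.22, 2.71], [-3.12, 3.12]. Speed limits (rad/s): [2.57, 2.57, 3.14, 3.14, 3.14, 3.14].

### API

Orientations are given as a 3x3 rotation matrix whose columns are the frame's x, y, z axes.
In Python, from plant import read_state, imaging, ticket gives the robot as it stands.
- The arm moves only by the tool servo_tool, never from a script. Its argument "increments" is a list of rows, each a list of 7 numbers: the closure, from 0 (fully open) to 1 (shut), then the shift along the tool's x, y, z in m, then the turn, a rotation vector about the tool's x, y, z in rad. A call has 1 to 20 rows; each row is the pose to reach, as a shift and turn from the pose commanded when the call began, along the tool's axes at that moment; what a row does not reach only later rows make up. A row lasts 1/8 s, in which the tool goes at most 62.5 mm and 10.7 degrees, less where a joint would pass 70% of its speed; a pose out of reach is approached as far as the arm can. A call with a gripper value outside its range is refused whole. The fingers move at their own pace and stop on an object; the grip force is fixed at half the most. Time passes only in rows, so rows that repeat a pose let the fingers close. It gives the time, the measured TCP pose, the force and the opening at its end, in the units of the state.
- read_state(): the state, without advancing time (a new reading comes with each control period).
- imaging.grab_frame(name): name is "scene" or "top" or "wrist"; returns (picture, depth): 400x640x3 uint8, red, green, blue; 400x640 float32, m along the optical axis (not along the pixel's ray), 0 where there is no reading.
- imaging.get_calibration(name): a dict with "fx", "fy", "cx", "cy" (pixels), "view" (4x4, takes a point from world to camera coordinates). Camera axes: x right, y up, looking along -z (the intrinsics and any distortion apply to the point x, -y, -z); pixel columns grow to the right and rows downward; lengths in m; the calibration is good to about 2 mm. A picture is of the moment at which its call begins: read the wrist's pose just before it. get_calibration takes no time and is no camera call; for the wrist camera it gives the pose at the moment of the call.
- ticket.finish_job(): hands the job in, once; it reports no verdict.
Trained networks look in the newest picture that a camera, given by its name, has taken for a name from the list of things; names that differ only in an ending like _2 or _b are one class to them, and where a whole thing is asked for, a point or a joint stands for the part that bears it (a point fixed in the world has none). Each returns a list of dicts, best first, with "score" (0 to 1); they miss things now and then, are a little off and sometimes report something else, mostly with a low value. They report only what shows in the picture. A call takes as long as a camera call. They do not tell look-alikes from the thing itself.
- imaging.look_for(camera, name): "bbox" ([left, top, width, height] in pixels, round what is visible of it).
- imaging.tip_of(camera, name): "point" ([column, row] in pixels: a listed point, or the origin of a listed thing).
The state is a dict: "time": time; "joint_positions": joint angles; "qvel": joint speeds; "tau": joint torques, N m; "position": TCP position; "eef_rot": TCP orientation; "ft_force": force on the tool from outside, world axes, zero at the start; "torque": the same for the moment, N m; "finger_gap": finger opening in m.
Only numpy, scipy, OpenCV 4.12 (cv2) and the standard library are available. Lean on these libraries where they do the work, as an engineer would, in place of code of your own. Each camera call takes 0.05 s, during which the arm holds its last target. There are 200 camera calls.

## Working session

There is one attempt and no reset: what is moved stays moved. The work goes in short steps, Python scripts to look and compute and a tool call to move; the robot and the scene stay as the last step left them, time stands still between calls to the robot, and variables do not carry over. Pictures are saved under pics/ and viewed, about 8 in all and at most 12, crops included, and the job is handed in when it is done.

Besides the shell and the picture viewer there is one more tool, called after ">>>" by a JSON object that holds its "fn" and its "kwargs", one argument or row to a line. servo_tool: Moves the arm, as the interface text tells. Its arguments: {"type":"object","properties":{"increments":{"type":"array"}},"required":["increments"]}

```bash
mkdir -p pics; cat > h.py <<'E'
import numpy as np, cv2
from plant import read_state, imaging, ticket
def grab(n,save=None):
    p,d=imaging.grab_frame(n)
    if save: cv2.imwrite('pics/'+save,p[:,:,::-1])
    return p,d,imaging.get_calibration(n)
def w(c,u,v,z):
    "pixel+depth to world"
    p=np.array([(u-c['cx'])/c['fx']*z,-(v-c['cy'])/c['fy']*z,-z,1])
    return (np.linalg.inv(c['view'])@p)[:3]
def cloud(c,d):
    v,u=np.mgrid[:d.shape[0],:d.shape[1]]
    P=np.stack([(u-c['cx'])/c['fx']*d,-(v-c['cy'])/c['fy']*d,-d,np.ones_like(d)],-1)
    return (P@np.linalg.inv(c['view']).T)[...,:3]
def px(c,P):
    q=c['view']@np.append(P,1); return c['cx']+c['fx']*q[0]/-q[2], c['cy']+c['fy']*q[1]/q[2]
E
python3 - <<'E'
from h import *
s=read_state();print(s['time'],s['position'],s['eef_rot'],s['ft_force'],s['finger_gap'])
for cam in('top','scene'):
    p,d,c=grab(cam,cam+'1.png'); C=cloud(c,d)
    if cam=='top': print({k:v for k,v in c.items()})
    for n in('dial','seeker_mid','stand','heater','slot','beaker_mid','jar_mid'):
        for r in imaging.tip_of(cam,n)[:4]:
            u,v=r['point'];i,j=int(round(v)),int(round(u))
            print(cam,n,round(r['score'],2),np.round(r['point'],1),C[i,j].round(3) if 0<=i<400 and 0<=j<640 else '')
E
```

```text
0.0 [0.13359727 0.53299204 0.23049031] [[-9.69939945e-01  2.43343200e-01 -7.67579316e-04]
 [ 2.43344164e-01  9.69938628e-01 -1.63557364e-03]
 [ 3.46499106e-04 -1.77319415e-03 -9.99998368e-01]] [-0.49434496  0.11168238  1.13899649] 0.08497118131878524
{'fx': 373.6324563434352, 'fy': 373.6324563434352, 'cx': 320.0119669341301, 'cy': 198.96068898297779, 'view': array([[-0.00921017, -0.99977554,  0.0190798 , -0.02421404],
       [ 0.98909838, -0.00630413,  0.14712121, -0.62661726],
       [-0.14696791,  0.02022681,  0.98893443, -0.87167517],
       [ 0.        ,  0.        ,  0.        ,  1.        ]])}
top dial 0.7 [407.6 232.3] [ 0.539 -0.224  0.12 ]
top dial 0.69 [379.8 199.5] [ 0.617 -0.17   0.084]
top dial 0.47 [365.2 236.1] [ 0.533 -0.133  0.081]
top seeker_mid 0.62 [440.3 251.5] [ 0.495 -0.313  0.064]
top stand 0.7 [414.5 243.7] [ 0.514 -0.251  0.064]
top stand 0.68 [443.4 247.7] [ 0.503 -0.304  0.112]
top heater 0.97 [230.5 216.5] [0.581 0.18  0.093]
top slot 0.94 [236.7 206.4] [0.604 0.164 0.095]
top beaker_mid 0.58 [404.4 166.8] [ 0.716 -0.25   0.005]
top jar_mid 0.62 [329.5 150.8] [ 0.74  -0.054  0.076]
scene dial 0.68 [247.8 225.8] [ 0.537 -0.138  0.081]
scene dial 0.62 [274.3 267.9] [ 0.631 -0.175  0.082]
scene dial 0.59 [210.  248.5] [ 0.545 -0.226  0.12 ]
scene seeker_mid 0.58 [155.5 268.9] [ 0.503 -0.302  0.112]
scene stand 0.91 [196.7 292.8] [ 0.547 -0.274  0.046]
scene heater 0.69 [376.5 164.4] [0.633 0.117 0.094]
scene slot 0.87 [380.2 145.9] [0.605 0.176 0.082]
scene beaker_mid 0.62 [287.1 337.6] [ 0.7   -0.228  0.004]
scene beaker_mid 0.3 [375.6 147.6] [0.61  0.152 0.096]
scene jar_mid 0.94 [373.1 270.5] [ 0.756 -0.071  0.071]
```

View pics/top1.png

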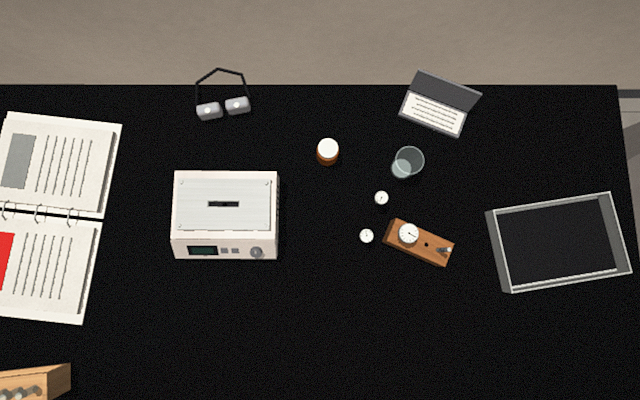

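View pics/scene1.png

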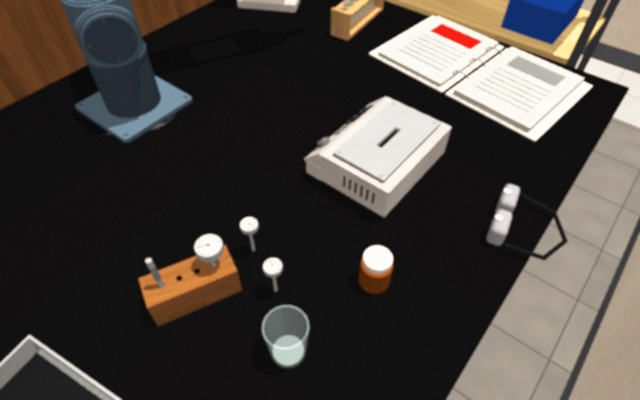

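The top view shows the large dial at (408,232), in the near-left end hole of the wooden block. The seeker is at (442,250), two small look-alike dials are at (381,198) and (366,236), and the heater slot is at (223,204). I'll go above the heater first for a close look.

>>> {"fn": "servo_tool", "kwargs": {
  "increments": [
    [0,-0.53,-0.25,-0.09,0,0,0],
    [0,-0.53,-0.25,-0.09,0,0,0],
    [0,-0.53,-0.25,-0.09,0,0,0],
    [0,-0.53,-0.25,-0.09,0,0,0],
    [0,-0.53,-0.25,-0.09,0,0,0],
    [0,-0.53,-0.25,-0.09,0,0,0],
    [0,-0.53,-0.25,-0.09,0,0,0],
    [0,-0.53,-0.25,-0.09,0,0,0],
    [0,-0.53,-0.25,-0.09,0,0,0],
    [0,-0.53,-0.25,-0.09,0,0,0],
    [0,-0.53,-0.25,-0.09,0,0,0],
    [0,-0.53,-0.25,-0.09,0,0,0],
    [0,-0.53,-0.25,-0.09,0,0,0]
  ]
}}

```text
time: 2.42
position: [0.586, 0.1631, 0.3214]
eef_rot: [[-0.97, 0.242, -0.0], [0.242, 0.97, 0.0], [0.0, 0.0, -1.0]]
ft_force: [-0.1, 1.0, 0.2]
finger_gap: 0.0857
```

```bash
python3 - <<'E'
from h import *
s=read_state();print(s['time'],s['position'],s['joint_positions'],s['ft_force'])
p,d,c=grab('wrist','w1.png');C=cloud(c,d)
print(np.linalg.inv(c['view']).round(3))
# slot: points in lid region with depth below lid
m=(C[...,2]<0.089)&(abs(C[...,0]-.605)<.05)&(abs(C[...,1]-.18)<.07)&(d>0)
g=cv2.cvtColor(p,cv2.COLOR_RGB2GRAY)
v,u=np.where(m);print(len(u),u.mean() if len(u) else 0,v.mean() if len(v) else 0)
if len(u):
    P=C[m];print(P.mean(0),P.min(0),P.max(0)); print(cv2.minAreaRect(P[:,:2].astype(np.float32)))
lid=(C[...,2]>.09)&(C[...,2]<.1);print('lid z',np.median(C[lid][:,2]))
print(imaging.tip_of('wrist','slot')[:2])
E
```

```text
2.425 [0.58604623 0.16310908 0.32141202] [ 8.81348402e-02  3.26298583e-01  1.22594983e+00  2.59076057e-04
  1.58965708e+00 -1.23837451e+00] [-0.13823866  1.02508864  0.18957485]
[[ 0.243 -0.917 -0.316  0.504]
 [ 0.97   0.23   0.079  0.183]
 [ 0.001 -0.326  0.945  0.466]
 [ 0.     0.     0.     1.   ]]
365 349.75068493150684 179.2
[0.61303308 0.19693874 0.08394241] [0.60694181 0.16173314 0.05504757] [0.61771115 0.2318198  0.0889339 ]
((0.6124120950698853, 0.19675277173519135), (0.07006941735744476, 0.010300327092409134), 89.0988998413086)
lid z 0.09704850866480769
[{'point': [323.9, 185.4], 'score': 0.88}]
```

View pics/w1.png

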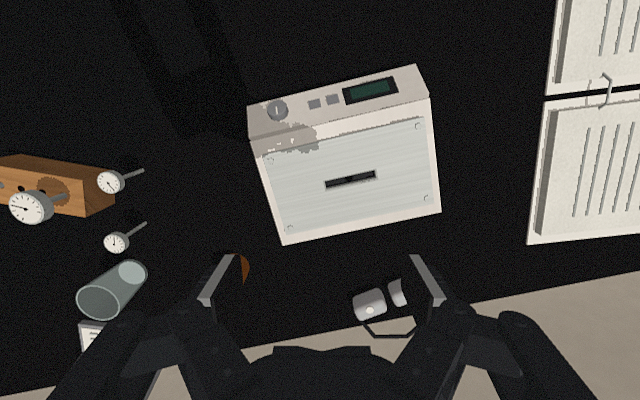

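The slot spans about (325,186) to (376,173), and something darker lies in it near (350,180). I'll refine the slot edges and look at the depths inside it.

```bash
python3 - <<'E'
from h import *
p,d,c=grab('wrist');C=cloud(c,d)
ds=[d]+[imaging.grab_frame('wrist')[1] for _ in range(3)]
g=cv2.cvtColor(p,cv2.COLOR_RGB2GRAY)
R=np.s_[160:200,310:392]
roi=cv2.resize(p[R],None,fx=9,fy=9,interpolation=cv2.INTER_CUBIC);cv2.imwrite('pics/w2.png',roi[:,:,::-1])
th=cv2.resize(g[R],None,fx=8,fy=8,interpolation=cv2.INTER_LINEAR)
m=(th<100).astype(np.uint8);n,l,st,ce=cv2.connectedComponentsWithStats(m);k=1+np.argmax(st[1:,4]);v,u=np.where(l==k)
u=(u+.5)/8-.5+310;v=(v+.5)/8-.5+160
# project onto plane z=.095 (and depth-biased .097)
Ti=np.linalg.inv(c['view'])
r=np.stack([(u-c['cx'])/c['fx'],-(v-c['cy'])/c['fy'],-np.ones_like(u)],-1)@Ti[:3,:3].T;o=Ti[:3,3]
P=o+r*((.095-o[2])/r[:,2])[:,None]
print(cv2.minAreaRect(P[:,:2].astype(np.float32)),P[:,:2].mean(0))
# low depth points
Z=np.median([cloud(c,x)[...,2] for x in ds],0)
vv,uu=np.where((Z[R]<.079));
for a,b in zip(vv,uu): print(b+310,a+160,C[a+160,b+310].round(3),Z[a+160,b+310].round(3))
sl=(Z[R]<.089)&(Z[R]>.079);print('plate z',np.median(Z[R][sl]), 'lid',np.median(Z[R][Z[R]>.09]))
E
```

```text
((0.6095414161682129, 0.19652536511421204), (0.06922855228185654, 0.010957961902022362), 89.18699645996094) [0.60959038 0.19673716]
350 175 [0.604 0.198 0.096] 0.078
351 175 [0.608 0.2   0.084] 0.076
346 176 [0.605 0.192 0.094] 0.057
347 176 [0.616 0.195 0.055] 0.055
348 176 [0.616 0.196 0.057] 0.057
349 176 [0.616 0.198 0.059] 0.06
350 176 [0.615 0.199 0.062] 0.064
351 176 [0.612 0.2   0.073] 0.071
345 177 [0.614 0.191 0.066] 0.075
346 177 [0.615 0.193 0.062] 0.063
347 177 [0.616 0.194 0.06 ] 0.061
348 177 [0.616 0.196 0.061] 0.062
349 177 [0.615 0.197 0.065] 0.065
350 177 [0.615 0.198 0.068] 0.068
351 177 [0.614 0.2   0.074] 0.074
346 178 [0.615 0.192 0.069] 0.069
347 178 [0.616 0.194 0.066] 0.067
348 178 [0.616 0.195 0.067] 0.068
349 178 [0.616 0.197 0.068] 0.069
350 178 [0.615 0.198 0.073] 0.073
351 178 [0.614 0.199 0.078] 0.077
346 179 [0.615 0.192 0.074] 0.076
347 179 [0.616 0.193 0.071] 0.073
348 179 [0.616 0.195 0.071] 0.072
349 179 [0.616 0.196 0.074] 0.074
350 179 [0.615 0.197 0.077] 0.077
348 180 [0.615 0.194 0.079] 0.079
plate z 0.08507133798460825 lid 0.09694343139025272
```

View pics/w2.png

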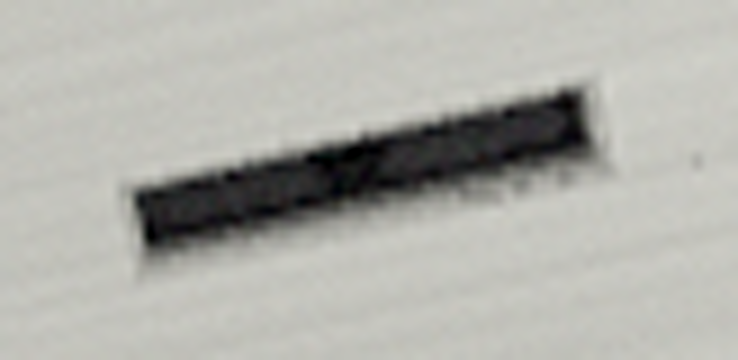

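The well shows in the depth and colour pictures at slot y≈34 mm (world about x 0.61, y 0.195). The slot's long axis is at 89.2°. Next I'll look at the dial from close up, with the jaws turned parallel to the slot.

>>> {"fn": "servo_tool", "kwargs": {
  "increments": [
    [0,-0.049,-0.3865,0.071,0,0,-0.23],
    [0,-0.049,-0.3865,0.071,0,0,-0.23],
    [0,-0.049,-0.3865,0.071,0,0,-0.23],
    [0,-0.049,-0.3865,0.071,0,0,-0.23],
    [0,-0.049,-0.3865,0.071,0,0,-0.23],
    [0,-0.049,-0.3865,0.071,0,0,-0.23],
    [0,-0.049,-0.3865,0.071,0,0,-0.23],
    [0,-0.049,-0.3865,0.071,0,0,-0.23],
    [0,-0.049,-0.3865,0.071,0,0,-0.23],
    [0,-0.049,-0.3865,0.071,0,0,-0.23],
    [0,-0.049,-0.3865,0.071,0,0,-0.23]
  ]
}}

```text
time: 4.1
position: [0.5409, -0.2237, 0.2507]
eef_rot: [[-1.0, 0.014, 0.001], [0.014, 1.0, -0.0], [-0.001, -0.0, -1.0]]
ft_force: [-0.5, -0.0, -0.0]
finger_gap: 0.0851
```

```bash
python3 - <<'E'
from h import *
s=read_state();print(s['time'],s['position'],s['eef_rot'].round(4) if hasattr(s['eef_rot'],'round') else s['eef_rot'])
p,d,c=grab('wrist','w3.png');C=cloud(c,d)
m=((abs(C[...,0]-.54)<.04)&(abs(C[...,1]+.225)<.04)&(C[...,2]>.115)&(C[...,2]<.13)&(d>0)).astype(np.uint8)
n,l,st,ce=cv2.connectedComponentsWithStats(m);k=1+np.argmax(st[1:,4]);P=C[l==k]
print('dial',cv2.minEnclosingCircle(P[:,:2].astype(np.float32)),np.median(P,0),st[k])
for n in('dial','seeker_mid'):
    for r in imaging.tip_of('wrist',n)[:4]:
        u,v=r['point'];print(n,r['score'],r['point'],C[int(v),int(u)].round(4))
E
```

```text
4.1 [ 0.5408921  -0.22369011  0.25072046] [[-9.999e-01  1.410e-02  6.000e-04]
 [ 1.410e-02  9.999e-01 -3.000e-04]
 [-6.000e-04 -3.000e-04 -1.000e+00]]
dial ((0.5381819605827332, -0.2249734252691269), 0.022526061162352562) [ 0.53666764 -0.22486471  0.12289042] [ 299  165   44   44 1480]
dial 0.88 [399.2, 173.1] [ 0.5334 -0.1365  0.0856]
dial 0.87 [322.3, 186.4] [ 0.5363 -0.2237  0.123 ]
dial 0.56 [363.0, 241.8] [ 0.619  -0.1742  0.085 ]
seeker_mid 0.5 [239.0, 149.2] [ 0.4977 -0.3032  0.1239]
```

View pics/w3.png

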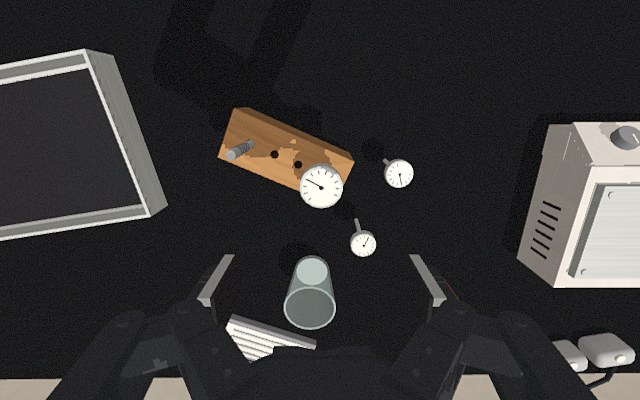

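The large dial is at (321,186), circle-fit at (0.538, -0.225). I'll descend and grip it.

>>> {"fn": "servo_tool", "kwargs": {
  "increments": [
    [0,0.003,-0.0013,0.05,0,0,0],
    [0,0.003,-0.0013,0.09,0,0,0],
    [0,0.003,-0.0013,0.12,0,0,0],
    [0,0.003,-0.0013,0.14,0,0,0],
    [0,0.003,-0.0013,0.16,0,0,0],
    [0,0.003,-0.0013,0.16,0,0,0],
    [1,0.003,-0.0013,0.16,0,0,0],
    [1,0.003,-0.0013,0.16,0,0,0],
    [1,0.003,-0.0013,0.16,0,0,0],
    [1,0.003,-0.0013,0.16,0,0,0],
    [1,0.003,-0.0013,0.16,0,0,0],
    [1,0.003,-0.0013,0.16,0,0,0],
    [1,0.003,-0.0013,0.16,0,0,0],
    [1,0.003,-0.0013,0.16,0,0,0]
  ]
}}

```text
time: 6.0
position: [0.5382, -0.2265, 0.0915]
eef_rot: [[-1.0, 0.016, 0.002], [0.016, 1.0, -0.001], [-0.002, -0.001, -1.0]]
ft_force: [-0.0, 0.8, 5.8]
finger_gap: 0.0432
```

>>> {"fn": "servo_tool", "kwargs": {
  "increments": [
    [1,0,0,-0.01,0,0,0],
    [1,0,0,-0.025,0,0,0],
    [1,0,0,-0.045,0,0,0],
    [1,0,0,-0.07,0,0,0],
    [1,0,0,-0.1,0,0,0],
    [1,0,0,-0.13,0,0,0],
    [1,0,0,-0.16,0,0,0],
    [1,0,0,-0.16,0,0,0],
    [1,0,0,-0.16,0,0,0]
  ]
}}

```text
time: 7.12
position: [0.537, -0.2257, 0.2497]
eef_rot: [[-1.0, 0.016, -0.001], [0.016, 1.0, 0.001], [0.001, 0.001, -1.0]]
ft_force: [-0.5, -0.0, -1.1]
finger_gap: 0.0434
```

```bash
python3 - <<'E'
from h import *
s=read_state();print(s['time'],s['position'],s['ft_force'],s['finger_gap'])
p,d,c=grab('wrist');C=cloud(c,d)
q,_,c2=grab('scene')
print(imaging.tip_of('scene','stem_tip')[:2],imaging.tip_of('scene','dial')[:3],px(c2,np.array([.538,-.226,.165])))
cv2.imwrite('pics/held.png',np.hstack([p[150:400,130:510],cv2.resize(q[80:330,60:310],None,fx=1,fy=1)])[:,:,::-1])
E
```

```text
7.125 [ 0.53700176 -0.22565837  0.24971089] [-4.74684979e-01 -6.25997153e-04 -1.14109338e+00] 0.04341282956306458
[{'point': [205.4, 225.5], 'score': 0.71}, {'point': [253.7, 249.7], 'score': 0.67}] [{'point': [272.5, 267.3], 'score': 0.88}, {'point': [248.4, 224.4], 'score': 0.87}, {'point': [187.1, 179.0], 'score': 0.59}] (np.float64(201.72924607550442), np.float64(228.71441801053317))
```

View pics/held.png

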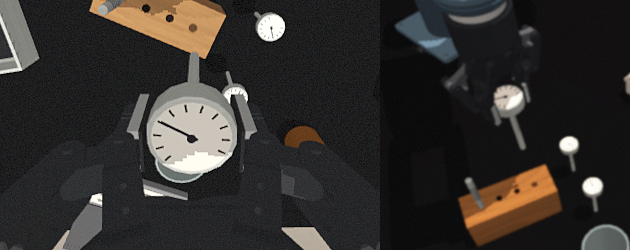

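It's held: the wrist view shows the dial at full-frame (320,287), with the stem hanging below. I'll measure the dial's centre and tilt from depth, and the tip in both fixed cameras.

```bash
cat > tip.py <<'E'
from h import *
def dialfit():
    s=read_state();D=[];
    for _ in range(4):
        p,d,c=grab('wrist');D.append(d)
    D=np.array(D);d=np.where((D>0).all(0),D.mean(0),0);C=cloud(c,d)
    # seed: dial face px
    v,u=np.mgrid[:400,:640];t=np.array(s['position'])
    A=C-t
    m=(d>0)&(abs(u-320)<48)&(v>230)&(v<335)&(A[...,2]>.015)&(A[...,2]<.045)
    z0=np.median(A[m][:,2]);m&=abs(A[...,2]-z0)<.006
    P=A[m]
    for _ in range(4):
        k=np.linalg.lstsq(np.c_[P[:,:2],np.ones(len(P))],P[:,2],rcond=None)[0]
        r=P[:,2]-P[:,:2]@k[:2]-k[2];P=P[abs(r)<.0015]
    n=np.array([-k[0],-k[1],1]);n/=np.linalg.norm(n)
    cc,rad=cv2.minEnclosingCircle(P[:,:2].astype(np.float32))
    top=np.array([cc[0],cc[1],k[0]*cc[0]+k[1]*cc[1]+k[2]])
    print('npts',len(P),'circle',np.round(cc,4),round(rad,4),'x range',P[:,0].min().round(4),P[:,0].max().round(4),'y',P[:,1].min().round(4),P[:,1].max().round(4),'normal',n.round(4),'top rel TCP',top.round(4))
    print('tip rel TCP',(top-n*.116).round(4),'state',s['position'],np.round(s['ft_force'],2))
E
python3 - <<'E'
from tip import *
dialfit()
for cam in('top','scene'):
    p,d,c=grab(cam); t=np.array(read_state()['position'])
    for r in imaging.tip_of(cam,'stem_tip')[:3]: print(cam,r)
    print('pred tip px',px(c,t+[0,0,-.089]),px(c,t+[0.005,0,-.089]),px(c,t+[0,0.005,-.089]))
E
```

```text
npts 5586 circle [-0.     -0.0014] 0.0249 x range -0.0218 0.0219 y -0.0236 0.021 normal [-0.0057 -0.02    0.9998] top rel TCP [-0.     -0.0014  0.0319]
tip rel TCP [ 0.0007  0.0009 -0.0841] state [ 0.53693577 -0.22566985  0.2489435 ] [-0.02  0.71 -1.27]
top {'point': [411.2, 242.8], 'score': 0.6}
top {'point': [374.4, 202.7], 'score': 0.54}
pred tip px (np.float64(413.80940664526514), np.float64(231.79915871014336)) (np.float64(413.7013120906938), np.float64(229.44991811557023)) (np.float64(411.4748730226461), np.float64(231.81812665788252))
scene {'point': [257.0, 251.0], 'score': 0.86}
scene {'point': [274.9, 292.2], 'score': 0.65}
scene {'point': [205.0, 228.9], 'score': 0.64}
pred tip px (np.float64(201.95247657202503), np.float64(230.07101022401596)) (np.float64(204.2032269154962), np.float64(231.72054986998992)) (np.float64(204.4049285763604), np.float64(228.01314748795986))
```

>>> {"fn": "servo_tool", "kwargs": {
  "increments": [
    [1,-0.01,0.05,0,0,0,0],
    [1,-0.02,0.1,0,0,0,0],
    [1,-0.03,0.16,0,0,0,0],
    [1,-0.04,0.22,0,0,0,0],
    [1,-0.05,0.28,0,0,0,0],
    [1,-0.056,0.34,0,0,0,0],
    [1,-0.063,0.39,0,0,0,0],
    [1,-0.066,0.412,0,0,0,0],
    [1,-0.066,0.412,0,0,0,0],
    [1,-0.066,0.412,0.02,0,0,0],
    [1,-0.066,0.412,0.04,0,0,0],
    [1,-0.066,0.412,0.04,0,0,0]
  ]
}}

```text
time: 9.22
position: [0.609, 0.1827, 0.2086]
eef_rot: [[-1.0, 0.018, -0.004], [0.018, 1.0, -0.001], [0.004, -0.001, -1.0]]
ft_force: [0.3, 0.3, -0.7]
finger_gap: 0.0433
```

```bash
python3 - <<'E'
from tip import *
dialfit()
t=np.array(read_state()['position']);T=t+[0.0007,.0009,-.086]
print('tip',T)
for cam in('scene','top'):
    p,d,c=grab(cam);a=px(c,T);print(cam,'tip px pred',np.round(a,1),'slot mid px',np.round(px(c,[.61,.197,.095]),1))
    u,v=int(a[0]),int(a[1]);crop=p[max(v-35,0):v+35,u-50:u+50];cv2.imwrite(f'pics/{cam}h.png',cv2.resize(crop,None,fx=4,fy=4,interpolation=cv2.INTER_CUBIC)[:,:,::-1]);print('crop origin',u-50,max(v-35,0))
p,d,c=grab('wrist');print('wrist tip',np.round(px(c,T),1));cv2.imwrite('pics/wh.png',cv2.resize(p[140:300,220:420],None,fx=2,fy=2)[:,:,::-1])
a=[cv2.resize(cv2.imread('pics/'+f),(400,280)) for f in('sceneh.png','toph.png')]
cv2.imwrite('pics/h3.png',np.hstack([np.vstack(a),cv2.resize(cv2.imread('pics/wh.png'),(400,560))[:, :]]))
E
```

```text
npts 5579 circle [0.0014 0.0002] 0.025 x range -0.0209 0.0231 y -0.0219 0.0227 normal [-0.0083 -0.0194  0.9998] top rel TCP [0.0014 0.0002 0.034 ]
tip rel TCP [ 0.0024  0.0025 -0.0819] state [0.60901522 0.18273722 0.20861913] [ 0.28  0.27 -0.74]
tip [0.61147799 0.18498673 0.1256412 ]
scene tip px pred [387.6 128.4] slot mid px [388.5 136.6]
crop origin 337 93
top tip px pred [224.8 201. ] slot mid px [222.7 203.5]
crop origin 174 165
wrist tip [322.4 205.5]
```

View pics/h3.png

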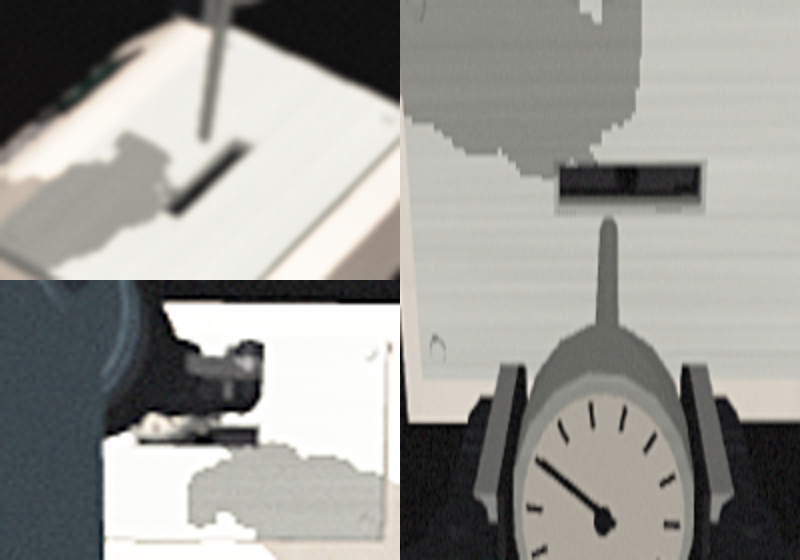

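The wrist crop shows the tip at about (324,203). The slot is a few pixels above it, and the well is a darker patch near (333,191). I'll compare tip and slot in the same wrist camera frame, so that calibration errors cancel.

```bash
cat > rel.py <<'E'
from h import *
def rel(tipz_off=-.086):
    ts=[];out=[];G=[]
    for _ in range(8):
        p,d,c=grab('wrist');ts.append(read_state()['position']);G.append((p,c,d))
    t=np.mean(ts,0);print('TCP mean',t.round(4),'sd',np.std(ts,0).round(4))
    V=np.mean([g[1]['view'] for g in G],0);c=dict(G[0][1]);c['view']=V
    p=np.mean([g[0] for g in G],0).astype(np.uint8);g=cv2.cvtColor(p,cv2.COLOR_RGB2GRAY)
    Ti=np.linalg.inv(V)
    def pl(u,v,z):
        r=np.stack([(np.asarray(u)-c['cx'])/c['fx'],-(np.asarray(v)-c['cy'])/c['fy'],-np.ones(np.shape(u))],-1)@Ti[:3,:3].T
        return Ti[:3,3]+r*((z-Ti[2,3])/r[...,2])[...,None]
    # slot
    u0,v0=px(c,[.61,.197,.095]);R=(int(u0)-45,int(v0)-16)
    th=cv2.resize(g[R[1]:R[1]+32,R[0]:R[0]+90],None,fx=8,fy=8,interpolation=cv2.INTER_LINEAR)
    n,l,st,ce=cv2.connectedComponentsWithStats((th<90).astype(np.uint8));k=1+np.argmax(st[1:,4]);v,u=np.where(l==k)
    P=pl((u+.5)/8-.5+R[0],(v+.5)/8-.5+R[1],.095)[:,:2]
    print('slot rect',cv2.minAreaRect(P.astype(np.float32)),'n',len(P))
    D=np.array([q[2] for q in G]);Z=np.median([cloud(c,x)[...,2] for x in D],0)
    C=cloud(c,np.median(D,0));m=(Z<.078)&(abs(C[...,0]-.612)<.012)&(abs(C[...,1]-.197)<.035)
    if m.any(): print('well low pts',m.sum(),'y',C[m][:,1].min().round(4),C[m][:,1].max().round(4),'mean',C[m].mean(0).round(4))
    tz=t[2]+tipz_off
    print('tip pred px',np.round(px(c,t+[0,0,tipz_off]),2),'tip z',tz.round(4))
    return c,p,g,pl,tz
E
python3 - <<'E'
from rel import *
c,p,g,pl,tz=rel()
cv2.imwrite('pics/mean.png',p[:,:,::-1])
print(pl(324.5,206.9,tz))
for r in range(198,222,2): print(r,g[r,312:338])
E
```

```text
TCP mean [0.6101 0.1849 0.2106] sd [0.0001 0.0001 0.0003]
slot rect ((0.6084533333778381, 0.19656188786029816), (0.06875234842300415, 0.010587973520159721), 89.69880676269531) n 42019
well low pts 41 y 0.1913 0.2006 mean [0.6139 0.1959 0.0713]
tip pred px [322.01 204.4 ] tip z 0.1246
[0.61245065 0.18707576 0.12459628]
198 [104 103 104 104 105 104 104 105 105 105 106 104 105 104 104 105 104 103
 105 103 103 104 103 103 104 103]
200 [165 165 163 164 165 163 165 162 165 165 168 168 169 168 168 167 165 165
 164 166 165 166 164 166 166 165]
202 [181 180 181 181 181 181 182 183 185 163 123 118 120 121 137 173 188 184
 182 182 182 182 181 182 182 182]
204 [197 196 196 197 197 197 200 201 151  91  96 102 104 104  96  96 148 205
 198 197 197 197 196 197 196 197]
206 [194 193 192 193 193 194 195 167  84  99 100 102 106 104 101  95 119 198
 196 194 194 194 193 193 194 194]
208 [193 195 194 194 193 196 198 173  88  99 102 102 105 104 100  95 116 187
 199 194 194 194 194 195 194 194]
210 [196 194 195 195 195 198 197 143  91 100 102 104 105 106 101  95 117 189
 199 196 195 196 196 196 195 196]
212 [191 191 191 192 192 194 195 109  94 100 101 103 105 106 101  96 115 186
 197 193 193 192 192 193 192 193]
214 [188 188 187 188 188 192 193 113  94 102  99 104 105 105 101  93 111 182
 193 190 188 189 189 189 188 189]
216 [194 195 196 195 196 199 200  82  98 100 103 103 105 105 102  94 116 189
 201 196 195 196 196 196 196 196]
218 [190 189 190 190 191 195 183  84  99 101 101 105 105 104 103  95 112 185
 196 191 192 191 191 191 192 193]
220 [189 188 189 189 190 192 169  87 100 101 102 106 104 104 102  93 108 184
 194 190 189 191 189 190 190 190]
```

Tip in the camera frame: (0.610, 0.1865). Slot centre line: x≈0.609. Well: y≈0.196, about 9.5 mm further along +y. I'll lower into the slot, stopping short of the plate.

>>> {"fn": "servo_tool", "kwargs": {
  "increments": [
    [1,0.001,0,0.01,0,0,0],
    [1,0.001,0,0.02,0,0,0],
    [1,0.001,0,0.025,0,0,0],
    [1,0.001,0,0.028,0,0,0],
    [1,0.001,0,0.031,0,0,0],
    [1,0.001,0,0.034,0,0,0],
    [1,0.001,0,0.034,0,0,0],
    [1,0.001,0,0.034,0,0,0]
  ]
}}

```text
time: 10.98
position: [0.6091, 0.1849, 0.1765]
eef_rot: [[-1.0, 0.016, 0.0], [0.016, 1.0, 0.0], [-0.0, 0.0, -1.0]]
ft_force: [1.0, 0.1, 0.2]
finger_gap: 0.0433
```

```bash
python3 - <<'E'
from rel import *
c,p,g,pl,tz=rel()
print([np.round(read_state()['ft_force'],1)])
cv2.imwrite('pics/in.png',cv2.resize(p[150:230,270:390],None,fx=5,fy=5,interpolation=cv2.INTER_CUBIC)[:,:,::-1])
E
```

```text
TCP mean [0.6091 0.1849 0.1765] sd [0.     0.     0.0001]
slot rect ((0.608278214931488, 0.19658932089805603), (0.010984008200466633, 0.06894536316394806), 0.5172631144523621) n 45992
well low pts 45 y 0.1913 0.2005 mean [0.6144 0.1958 0.0718]
tip pred px [322.   204.43] tip z 0.0905
[array([ 0.8,  0.3, -1.2])]
```

View pics/in.png

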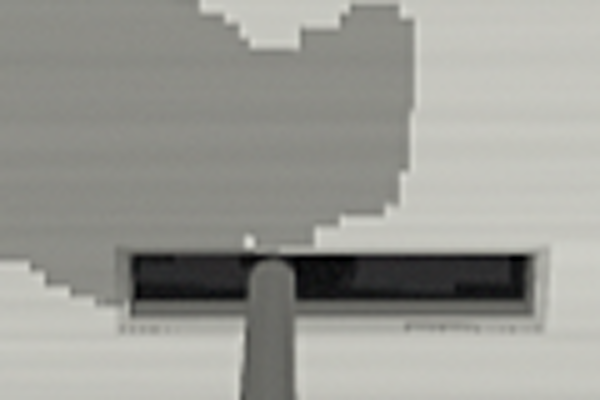

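The tip is inside the slot at (324,202), about 1.2 mm nearer the front edge than the centre line, with the well a dark patch to its right at about (337,204). I'll centre it and go down until I feel contact.

>>> {"fn": "servo_tool", "kwargs": {
  "increments": [
    [1,-0.0012,0,0,0,0,0],
    [1,-0.0012,0,0.002,0,0,0],
    [1,-0.0012,0,0.004,0,0,0],
    [1,-0.0012,0,0.005,0,0,0],
    [1,-0.0012,0,0.0055,0,0,0],
    [1,-0.0012,0,0.006,0,0,0],
    [1,-0.0012,0,0.006,0,0,0]
  ]
}}

```text
time: 12.25
position: [0.6102, 0.1849, 0.1703]
eef_rot: [[-1.0, 0.016, -0.0], [0.016, 1.0, -0.0], [0.0, -0.0, -1.0]]
ft_force: [0.2, -0.2, 0.2]
finger_gap: 0.0434
```

>>> {"fn": "servo_tool", "kwargs": {
  "increments": [
    [1,0,0,0.0005,0,0,0],
    [1,0,0,0.0005,0,0,0]
  ]
}}

```text
time: 12.5
position: [0.6103, 0.1849, 0.1699]
eef_rot: [[-1.0, 0.016, 0.0], [0.016, 1.0, 0.0], [-0.0, 0.0, -1.0]]
ft_force: [-0.5, -0.8, 0.1]
finger_gap: 0.0434
```

>>> {"fn": "servo_tool", "kwargs": {
  "increments": [
    [1,0,0,0.0005,0,0,0],
    [1,0,0,0.0005,0,0,0]
  ]
}}

```text
time: 12.75
position: [0.6104, 0.1849, 0.1697]
eef_rot: [[-1.0, 0.016, 0.001], [0.016, 1.0, 0.0], [-0.001, 0.0, -1.0]]
ft_force: [0.1, 0.2, 2.6]
finger_gap: 0.0433
```

>>> {"fn": "servo_tool", "kwargs": {
  "increments": [
    [1,0,0,0.0005,0,0,0],
    [1,0,0,0.0005,0,0,0]
  ]
}}

```text
time: 13.0
position: [0.6106, 0.1849, 0.1695]
eef_rot: [[-1.0, 0.016, 0.001], [0.016, 1.0, 0.0], [-0.001, 0.0, -1.0]]
ft_force: [-0.2, -1.1, 4.8]
finger_gap: 0.0435
```

Contact, 4.8 N. Sliding toward the well.

>>> {"fn": "servo_tool", "kwargs": {
  "increments": [
    [1,0,0.001,-0.0002,0,0,0],
    [1,0,0.002,-0.0002,0,0,0],
    [1,0,0.003,-0.0002,0,0,0],
    [1,0,0.004,-0.0002,0,0,0],
    [1,0,0.005,-0.0002,0,0,0]
  ]
}}

```text
time: 13.62
position: [0.6103, 0.1899, 0.169]
eef_rot: [[-1.0, 0.016, -0.0], [0.016, 1.0, 0.0], [0.0, 0.0, -1.0]]
ft_force: [-1.2, 0.3, 1.8]
finger_gap: 0.0434
```

>>> {"fn": "servo_tool", "kwargs": {
  "increments": [
    [1,0,0.001,0,0,0,0],
    [1,0,0.002,0,0,0,0],
    [1,0,0.003,0,0,0,0]
  ]
}}

```text
time: 14.0
position: [0.6099, 0.193, 0.1683]
eef_rot: [[-1.0, 0.016, -0.001], [0.016, 1.0, -0.0], [0.001, -0.0, -1.0]]
ft_force: [0.1, 0.8, -0.3]
finger_gap: 0.0432
```

The contact force has gone and the tip has dropped to the commanded height, so it is over the well. I'll lower gently.

>>> {"fn": "servo_tool", "kwargs": {
  "increments": [
    [1,0,0.0007,0.0005,0,0,0],
    [1,0,0.0007,0.001,0,0,0],
    [1,0,0.0007,0.0015,0,0,0]
  ]
}}

```text
time: 14.38
position: [0.6103, 0.1935, 0.1674]
eef_rot: [[-1.0, 0.016, -0.0], [0.016, 1.0, -0.0], [0.0, -0.0, -1.0]]
ft_force: [-0.7, 0.5, -0.7]
finger_gap: 0.0433
```

>>> {"fn": "servo_tool", "kwargs": {
  "increments": [
    [1,0,0,0.0005,0,0,0],
    [1,0,0,0.001,0,0,0],
    [1,0,0,0.0015,0,0,0]
  ]
}}

```text
time: 14.75
position: [0.6103, 0.1935, 0.166]
eef_rot: [[-1.0, 0.016, -0.0], [0.016, 1.0, -0.0], [0.0, -0.0, -1.0]]
ft_force: [-0.5, -0.4, -0.4]
finger_gap: 0.0429
```

>>> {"fn": "servo_tool", "kwargs": {
  "increments": [
    [1,0,0,0.001,0,0,0],
    [1,0,0,0.002,0,0,0],
    [1,0,0,0.003,0,0,0],
    [1,0,0,0.004,0,0,0],
    [1,0,0,0.005,0,0,0]
  ]
}}

```text
time: 15.38
position: [0.6104, 0.1936, 0.1609]
eef_rot: [[-1.0, 0.016, 0.0], [0.016, 1.0, -0.0], [-0.0, -0.0, -1.0]]
ft_force: [0.1, 0.5, -0.9]
finger_gap: 0.0434
```

>>> {"fn": "servo_tool", "kwargs": {
  "increments": [
    [1,0,0,0.0015,0,0,0],
    [1,0,0,0.003,0,0,0],
    [1,0,0,0.0045,0,0,0],
    [1,0,0,0.006,0,0,0],
    [1,0,0,0.0075,0,0,0],
    [1,0,0,0.009,0,0,0]
  ]
}}

```text
time: 16.12
position: [0.6103, 0.1936, 0.1519]
eef_rot: [[-1.0, 0.016, -0.0], [0.016, 1.0, -0.0], [0.0, -0.0, -1.0]]
ft_force: [-0.3, 0.3, -0.9]
finger_gap: 0.043
```

>>> {"fn": "servo_tool", "kwargs": {
  "increments": [
    [1,0,0,0.002,0,0,0],
    [1,0,0,0.004,0,0,0],
    [1,0,0,0.006,0,0,0],
    [1,0,0,0.008,0,0,0],
    [1,0,0,0.01,0,0,0],
    [1,0,0,0.012,0,0,0]
  ]
}}

```text
time: 16.88
position: [0.6104, 0.1936, 0.1399]
eef_rot: [[-1.0, 0.016, 0.0], [0.016, 1.0, 0.0], [-0.0, 0.0, -1.0]]
ft_force: [0.1, -0.2, -0.2]
finger_gap: 0.0434
```

>>> {"fn": "servo_tool", "kwargs": {
  "increments": [
    [1,0,0,0.002,0,0,0],
    [1,0,0,0.004,0,0,0],
    [1,0,0,0.006,0,0,0],
    [1,0,0,0.008,0,0,0],
    [1,0,0,0.01,0,0,0],
    [1,0,0,0.012,0,0,0]
  ]
}}

```text
time: 17.62
position: [0.6103, 0.1936, 0.1279]
eef_rot: [[-1.0, 0.016, -0.0], [0.016, 1.0, 0.0], [0.0, 0.0, -1.0]]
ft_force: [-0.8, 0.9, -0.3]
finger_gap: 0.0431
```

>>> {"fn": "servo_tool", "kwargs": {
  "increments": [
    [1,0,0,0.001,0,0,0],
    [1,0,0,0.002,0,0,0],
    [1,0,0,0.003,0,0,0],
    [1,0,0,0.004,0,0,0],
    [1,0,0,0.005,0,0,0],
    [1,0,0,0.0055,0,0,0]
  ]
}}

```text
time: 18.38
position: [0.6103, 0.1937, 0.1225]
eef_rot: [[-1.0, 0.016, -0.0], [0.016, 1.0, 0.0], [0.0, 0.0, -1.0]]
ft_force: [0.3, 1.2, 0.0]
finger_gap: 0.0431
```

Expected floor is at TCP z≈0.120, so I'll take small steps from here.

>>> {"fn": "servo_tool", "kwargs": {
  "increments": [
    [1,0,0,0.0005,0,0,0],
    [1,0,0,0.001,0,0,0],
    [1,0,0,0.0015,0,0,0],
    [1,0,0,0.0015,0,0,0]
  ]
}}

```text
time: 18.88
position: [0.6103, 0.1937, 0.121]
eef_rot: [[-1.0, 0.016, -0.0], [0.016, 1.0, 0.0], [0.0, 0.0, -1.0]]
ft_force: [-0.3, 1.1, -0.9]
finger_gap: 0.0434
```

>>> {"fn": "servo_tool", "kwargs": {
  "increments": [
    [1,0,0,0.0005,0,0,0],
    [1,0,0,0.001,0,0,0],
    [1,0,0,0.001,0,0,0]
  ]
}}

```text
time: 19.25
position: [0.6103, 0.1937, 0.12]
eef_rot: [[-1.0, 0.016, 0.0], [0.016, 1.0, 0.0], [-0.0, 0.0, -1.0]]
ft_force: [-0.3, 1.0, 0.2]
finger_gap: 0.0434
```

>>> {"fn": "servo_tool", "kwargs": {
  "increments": [
    [1,0,0,0.0005,0,0,0],
    [1,0,0,0.0005,0,0,0]
  ]
}}

```text
time: 19.5
position: [0.6104, 0.1937, 0.1197]
eef_rot: [[-1.0, 0.016, 0.0], [0.016, 1.0, 0.0], [-0.0, 0.0, -1.0]]
ft_force: [-1.2, 2.6, 0.6]
finger_gap: 0.0434
```

>>> {"fn": "servo_tool", "kwargs": {
  "increments": [
    [1,0,0,0.0004,0,0,0],
    [1,0,0,0.0004,0,0,0]
  ]
}}

```text
time: 19.75
position: [0.6106, 0.1936, 0.1196]
eef_rot: [[-1.0, 0.016, 0.001], [0.016, 1.0, 0.0], [-0.001, 0.0, -1.0]]
ft_force: [-0.5, 1.1, 3.4]
finger_gap: 0.043
```

The stem is on the floor at 3.4 N, 50 mm below the plate contact height. Releasing and backing off.

>>> {"fn": "servo_tool", "kwargs": {
  "increments": [
    [1,0,0,-0.0002,0,0,0],
    [0,0,0,-0.0002,0,0,0],
    [0,0,0,-0.0002,0,0,0],
    [0,0,0,-0.0002,0,0,0],
    [0,0,0,-0.0002,0,0,0],
    [0,0,0,-0.0002,0,0,0],
    [0,0,0,-0.02,0,0,0],
    [0,0,0,-0.05,0,0,0],
    [0,0,0,-0.1,0,0,0],
    [0,0,0,-0.15,0,0,0],
    [0,0,0,-0.15,0,0,0],
    [0,0,0,-0.15,0,0,0]
  ]
}}

```text
time: 21.25
position: [0.61, 0.1935, 0.2687]
eef_rot: [[-1.0, 0.016, -0.0], [0.016, 1.0, -0.0], [0.0, -0.0, -1.0]]
ft_force: [0.5, 0.5, -0.4]
finger_gap: 0.0853
```

```bash
python3 - <<'E'
from h import *
s=read_state();print(s['time'],s['position'],s['finger_gap'])
p,d,c=grab('wrist','end.png');C=cloud(c,d)
q,_,_=grab('scene');cv2.imwrite('pics/end.png',np.hstack([p[80:330,160:480],q[80:330,250:570]])[:,:,::-1])
m=((abs(C[...,0]-.61)<.04)&(abs(C[...,1]-.195)<.04)&(C[...,2]>.125)&(C[...,2]<.175)&(d>0))
P=C[m];P=P[P[:,2]>P[:,2].max()-.012];k=np.linalg.lstsq(np.c_[P[:,:2],np.ones(len(P))],P[:,2],rcond=None)[0]
print(np.median(P,0),cv2.minEnclosingCircle(P[:,:2].astype(np.float32)),'slopes',k[:2])
E
```

```text
21.25 [0.61003005 0.19351427 0.26865423] 0.08532455141538246
[0.60797612 0.19285222 0.14989383] ((0.6096222400665283, 0.19276033341884613), 0.022583993151783943) slopes [0.03122595 0.0198456 ]
```

View pics/end.png

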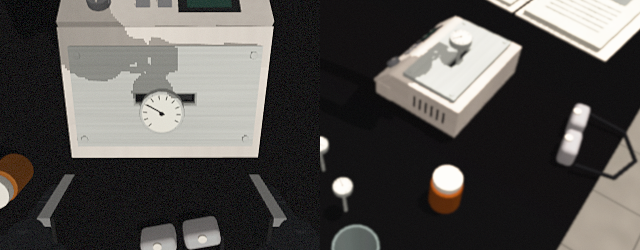

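The thermometer stands upright in the slot, with the dial at about (322,190) full-frame in the wrist view. Its face is at z≈0.149 after the 2 mm camera bias, which is what a stem on the floor should give. Handing in.

```bash
python3 -c "
from plant import ticket
print(ticket.finish_job())"
```

```text
the job is handed in; nothing more can be done
None
```

I moved the largest dial thermometer from the wooden block to the block heater. The stem went through the lid slot, and the tip slid about 8 mm along the cover plate until it dropped into the well. I then lowered it to the floor, let go, and handed the job in. It took about 21 s of the 72 s allowed; the hand-in gave no verdict.

**Force:** The highest reading was about 5 N while sliding and 3.4 N on the well floor, at the end of each move call. The floor was felt 50 mm below the plate, which matches the well's depth.

**Final position:** The dial stands about 2° from upright. Its face is at about 0.150 m in the camera, or 0.148–0.149 m after its roughly 2 mm high reading. A stem on the floor should give 0.149 m.

**Other objects:** The gripper is open and raised clear. I saw no sign that the seeker, beaker or jar had moved, but I did not measure them again at the end.

**Disagreements:** Readings of the slot's centre line across its width differed by a few millimetres: 0.608–0.612 m from the wrist camera and about 0.604 m from the top camera. I centred the stem in the slot by eye in the wrist picture, which meant a 1.2 mm correction. The measured finger gap on the dial was 43 mm instead of 45 mm, but the grip held throughout.

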